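# Clear the chocolate scale and raise its customer display

## Robot

A 7-joint arm with a two-finger parallel gripper is mounted at the origin on the work surface. World frame = base frame: x ahead of the robot, y to its left, z up, the work surface at z = 0. Lengths are in m, angles in rad, forces in N, time in s.
With the tool pointing down it reaches from about 0.4 to 0.85 m from the base axis. Payload 10.4 kg.
Tool frame: the origin (TCP) lies on the centre line of the jaws, within the pads' length; the fingertips stand 22 mm ahead of it and the grasp point (between the pads) lies 3 mm ahead of it; z points along the fingers, y is the line along which they close (so a half turn about z gives the same grasp; the last joint's range is limited). The gripper opens to 87 mm and grips with 3 to 60 N. Pads are 19 mm wide; open, the fingers measure 117 mm over their backs; the gripper's body (75 mm by 190 mm) begins 51 mm behind the grasp point.
Start: joints at [-1.195, 0.332, -0.065, 1.46, 0.022, 1.35, -0.088], TCP at [0.243, 0.576, 0.245] pointing down, gripper open.
Joint ranges: [-2.6, 2.6], [-0.5, 2.12], [-1.47, 1.34], [0.16, 2.42], [-1.27, 4.41], [0.06, 2.06], [-2.6, 2.6]. Speed limits (rad/s): [2.22, 2.22, 2.79, 2.79, 3.14, 3.14, 3.14].

## Interface

Orientations are given as a unit quaternion [x, y, z, w].
In Python, from bench import r gives the robot as it stands.
- The arm moves only by the tool jog_arm, called after ">>>" as name(argument=value, ...) on one line, values as JSON. Schema: {"type":"object","properties":{"plan":{"type":"object","properties":{"sx":{"type":"array","items":{"type":"number"},"minItems":1,"maxItems":12},"sy":{"type":"array","items":{"type":"number"},"minItems":1,"maxItems":12},"sz":{"type":"array","items":{"type":"number"},"minItems":1,"maxItems":12},"spin":{"type":"array","items":{"type":"number"},"minItems":1,"maxItems":12},"finger_gap":{"type":"array","items":{"type":"number"},"minItems":1,"maxItems":12}},"additionalProperties":false,"required":["sx","sy","sz","spin","finger_gap"]},"grip_force":{"type":"number"},"only":{"type":"string"},"quiet":{"type":"boolean"},"lines":{"type":"string"}},"required":["plan"],"additionalProperties":false}. plan is an object with one list for each field, all of the same length, 1 to 12, a row being the entries at one place: sx, sy, sz (the shift in fractions of the full range, 1 being 50 cm), spin (a turn about the tool's z in a scale on which 1.0 is 2 rad), finger_gap (the finger opening in m); each row is the pose to reach, as a shift and turn from the pose commanded when the call began, along the tool's axes at that moment; what a row does not reach only later rows make up. A row lasts 1/10 s, in which the tool goes at most 0.05 m and 0.15 rad, less where a joint would pass 70% of its speed; a pose out of reach is approached as far as the arm can. The fingers move at their own pace and stop on an object; grip_force is the grip in N (left out, the last holds). Time passes only in rows, so rows that do not move let the fingers close. The tool returns the time, the measured TCP pose, the force, the opening and the grip force at its end. only (a regular expression) keeps the lines of the reply that match it, lines (a string "A,B") keeps lines A to B, and quiet returns only ok. A shift or turn number past 1, either way, is cut back to 1. Input that does not fit is refused with a message, and nothing moves.
- r.read_state(): the state, without advancing time (a new reading comes with each control period).
- r.camera(name): name is "scene" or "side" or "wrist"; returns a dict with "img" (400x640x3 uint8, red, green, blue), "fx", "fy", "cx", "cy" (pixels), "k1" (the pictures are not rectified: a ray, as slopes to the right and down, at radius r is drawn at 1 + k1 r^2 times it, then the intrinsics apply), "pose" (4x4, takes a point from camera to world coordinates). Camera axes: x right, y down, z forward; pixel columns grow to the right and rows downward; lengths in m; the calibration is good to about 2 mm. A picture is of the moment at which its call begins. There is no depth.
- r.close_job(): hands the job in; it is judged then, once.
The state is a dict: "time": time; "joint_positions": joint angles; "joint_vel": joint speeds; "joint_torque": joint torques, N m; "ee_pos": TCP position; "eef_rot": TCP orientation; "ft_force": force on the tool from outside, world axes, zero at the start; "torque": the same for the moment, N m; "width": finger opening in m; "grip_force": force on a finger pad.
Only numpy, scipy, OpenCV 4.12 (cv2) and the standard library are available. Lean on these libraries where they do the work, as an engineer would, in place of code of your own. Each camera call takes 0.05 s, during which the arm holds its last target. There are 200 camera calls.

## Task

Get the counter scale ready for the customer: lift the steel canister off the weighing plate by its handle and, keeping it upright, set it down (do not drop it) standing wholly on the round cork mat, and let go of it. Then take the grip on top of the scale's display mast with its release button squeezed in, pull the display up past the first stop to the second, so that both mast sections are fully out, and finish while still holding it up there, as it sinks when let go. Leave the tray of chocolate slabs, the jar and the gift box alone.

Things in the scene. Friction and masses are not known exactly. Their poses are not given: they have to be found in the camera images.
- scale: counter scale, fixed: grey housing 280 (x) x 240 (y) x 55 mm high with a black key strip along its -x end (reaching to x = -185 mm) and a steel weighing plate 200 x 220 mm whose top is 61 mm above the counter. Origin: under the centre of the housing, on the counter. The aluminium mast column, 36 mm square, its top at 120 mm, stands at x = +105 mm, y = 0 in the scale's frame
- canister: closed steel canister, 88 mm diameter (body 84), 106 mm high, with a fixed arched carrying handle over its lid; about 0.35 to 0.65 kg. Starts upright on the weighing plate. Origin: centre of its underside, z up; the handle spans its y axis
- canister_handle (a point): middle of the canister's handle bar, 150 mm above the canister's underside: a round bar 12 mm thick, straight for 52 mm along the canister's y axis, with 38 mm free between it and the lid; pinch it from above with the fingers closing along the canister's x axis
- mat: round cork mat, 140 mm diameter, 6 mm thick, fixed flat on the counter to the left or right of the scale. Origin: centre of its underside, on the counter
- display: customer display, sliding straight up and down on the mast; axes parallel to the scale's. Origin on the mast axis, level with the counter when stowed. Grey grip block 34 x 34 mm on the axis, 121 to 172 mm above the origin; black panel 170 mm wide (y) on its +x side, x = +35 to +57 mm, 65 to 135 mm above the origin. 0.25 to 0.45 kg
- display_grip (a point): centre of the grip block at the height of the button, on the mast axis, 150 mm above the counter when stowed (22 mm below the block's top). Pinch here from above with the fingers closing along the display's y axis, one pad on the button: 42 mm wide over block and button, 36 mm with the button pressed in
- release_face (a point): centre of the outer face of the release button, a black block 18 mm wide and 26 mm tall standing 8 mm proud of the grip block's +y side
- release (a joint): release button travel, m: 0 out, 0.006 fully pressed towards the grip block's middle (about 2 N to start, 5.5 N fully in, springs back). Pressed less than about 0.005 it keeps the stowed mast locked down; it only locks when the mast is stowed, and squeezing the grip presses it
- mast_lower (a joint): how far the lower mast section has come out of the column, m: 0 stowed, 0.065 fully out. It moves first and easily when the display is pulled up (the weight plus about 1 N); its end is the first stop. It sinks back under the weight when the display is let go
- mast_upper (a joint): how far the upper mast section has come out of the lower one, m: 0 stowed, 0.065 fully out; stiffer (about 6 N friction plus the weight), it moves once the lower section is at its end. Its end, display raised by 0.130 in all, is the second stop
- slab_tray: bystander: black tray 170 x 125 mm with a stack of chocolate slabs, 44 mm high in all, beside the scale on the side away from the mat. Origin: centre of its underside
- sweet_jar: bystander: amber glass jar, 76 mm diameter, 110 mm high. Origin: centre of its underside
- gift_box: bystander: cardboard gift box with a pale lid, 94 x 74 x 61 mm high. Origin: centre of its underside

How it is judged:
On the way, in this order (a step that is already met when the one before it is completed fails the run):
1. the canister is lifted clear of the weighing plate (height (world z) of canister above 0.075 m and contact force between canister and scale below 0.1 N and contact force between the fingers and canister above 1 N), for 0.1 s.
2. the canister is set down on the mat while still held (horizontal distance between canister and mat below 0.03 m and height (world z) of canister below 0.011 m and contact force between the fingers and canister above 0.5 N), for 0.04 s.
3. the canister stands on the mat, let go (horizontal distance between canister and mat below 0.03 m and height (world z) of canister below 0.009 m and angle between canister's own z axis and vertical below 0.08 rad and contact force between the fingers and canister below 0.1 N and linear speed of canister below 0.02 m/s), for 0.2 s.
4. the release button is squeezed in with the mast still stowed (value of joint release above 0.0045 m and value of joint mast_lower below 0.02 m and contact force between the fingers and display above 1 N), for 0.04 s.
5. the display is drawn up to the first stop (value of joint mast_lower above 0.06 m), for 0.05 s.
At the end, for the whole second after the job is handed in: both mast sections are out to within 5 mm of their stops and the display is still, gripped by the fingers (more than 2 N); the canister stands upright (within 0.08 rad) and still on the mat, its centre within 30 mm of the mat's centre (value of joint each of mast_lower, mast_upper above 0.06 m and contact force between the fingers and display above 2 N and linear speed of each of display, canister below 0.02 m/s and contact force between canister and display below 0.1 N and horizontal distance between canister and mat below 0.03 m and height (world z) of canister between 0.003 and 0.009 m and angle between canister's own z axis and vertical below 0.08 rad); the arm keeps its last pose, push and grip.
It fails at once if the canister is tipped by more than 0.5 rad (angle between canister's own z axis and vertical above 0.5 rad).
It fails at once if the slab tray is disturbed (moved more than 20 mm) (distance of slab_tray from where it was at the start of the episode above 0.02 m).
It fails at once if the jar is disturbed (moved more than 20 mm) (distance of sweet_jar from where it was at the start of the episode above 0.02 m).
It fails at once if the gift box is disturbed (moved more than 20 mm) (distance of gift_box from where it was at the start of the episode above 0.02 m).
It also fails if it takes over 51 s, if anything falls off the work surface, if the arm or the gripper's body presses on something with over 40 N, if the wrist force passes 120 N, or if a joint passes its speed limit or range.

## Working session

There is one attempt and no reset: what is moved stays moved. The work goes in short steps, Python scripts to look and compute and a tool call to move; the robot and the scene stay as the last step left them, time stands still between calls to the robot, and variables do not carry over. Pictures are saved under pics/ and viewed, at most 10 in all, crops included, and the job is handed in when it is done.

```bash
ls; mkdir -p pics; cat > h.py <<'E'
import numpy as np, cv2
from bench import r
def K(c): return np.array([[c["fx"],0,c["cx"]],[0,c["fy"],c["cy"]],[0,0,1.]])
def ray(c,px):
    d=(np.array(px,float)-[c["cx"],c["cy"]])/[c["fx"],c["fy"]]
    u=d.copy()
    for _ in range(20): u=d/(1+c["k1"]*(u@u))
    P=np.array(c["pose"]); return P[:3,3],P[:3,:3]@np.array([u[0],u[1],1.])
def on_z(c,px,z):
    o,d=ray(c,px); return o+d*(z-o[2])/d[2]
def proj(c,p):
    P=np.array(c["pose"]); q=P[:3,:3].T@(np.array(p)-P[:3,3]); u=q[:2]/q[2]; u=u*(1+c["k1"]*(u@u))
    return u*[c["fx"],c["fy"]]+[c["cx"],c["cy"]]
def two(c1,p1,c2,p2):
    o1,d1=ray(c1,p1);o2,d2=ray(c2,p2)
    s=np.linalg.lstsq(np.c_[d1,-d2],o2-o1,rcond=None)[0]
    a=o1+s[0]*d1;b=o2+s[1]*d2
    return (a+b)/2,np.linalg.norm(a-b)
E
python3 - <<'E'
from h import *
import pickle
D={}
for n in("scene","side"):
    c=r.camera(n);D[n]=c;cv2.imwrite(f"pics/{n}0.png",c["img"][:,:,::-1]);print(n,c["fx"],c["k1"],np.round(c["pose"],3).tolist())
pickle.dump(D,open("c0.pkl","wb"))
s=r.read_state();print(s["ee_pos"],s["eef_rot"],s["width"],s["time"])
E
```

```text
bench.py
pics
scene 370.61243701097425 -0.017134148834499697 [[-0.29, 0.825, -0.485, 1.096], [0.957, 0.248, -0.15, 0.169], [-0.003, -0.508, -0.862, 1.083], [0.0, 0.0, 0.0, 1.0]]
side 387.7196240204282 -0.0659085774399031 [[0.841, -0.322, 0.434, 0.194], [-0.54, -0.532, 0.653, -0.55], [0.02, -0.783, -0.621, 0.68], [0.0, 0.0, 0.0, 1.0]]
[0.24259115 0.57566075 0.24384404] [ 1.98078658e-01  9.80185928e-01 -6.19686180e-04 -8.35873924e-05] 0.08706321366813331 0.1
```

View pics/scene0.png

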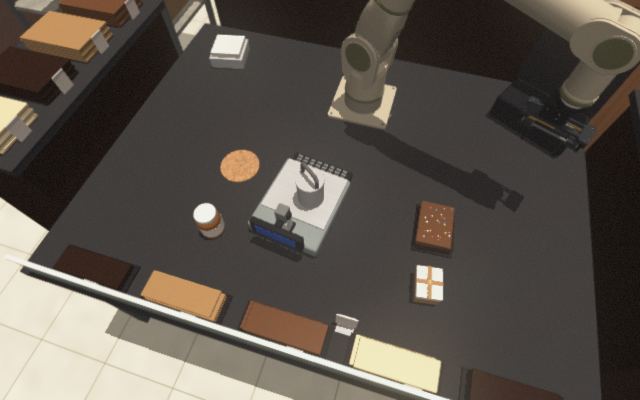

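View pics/side0.png

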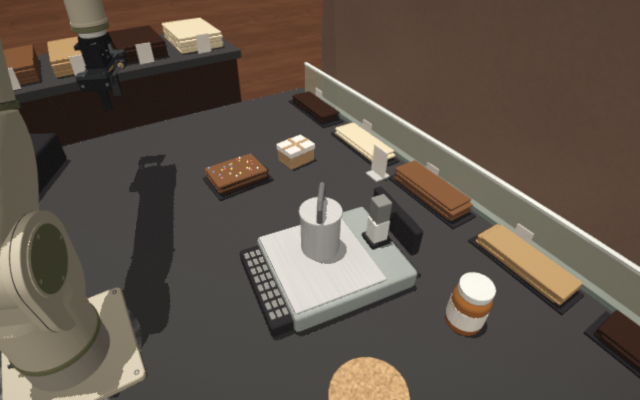

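The scene view shows the mat at (240,166), canister at (309,185), grip block at (283,213), panel at (277,235) and jar at (208,220). In the side view the canister is at (320,230), handle at (321,200), grip at (378,215) and the mat at (369,395, cut off). Next I zoom in on both.

```bash
python3 - <<'E'
from h import *
import pickle
D=pickle.load(open("c0.pkl","rb"))
a=D["scene"]["img"][145:255,235:365];b=D["side"]["img"][175:340,235:430]
a=cv2.resize(a,None,fx=3,fy=3,interpolation=3);b=cv2.resize(b,None,fx=2,fy=2,interpolation=3)
o=np.zeros((340,800,3),np.uint8);o[:330,:390]=a;o[:330,400:790]=b
cv2.imwrite("pics/z.png",o[:,:,::-1])
c=D["scene"];hsv=cv2.cvtColor(c["img"],cv2.COLOR_RGB2HSV)
m=cv2.inRange(hsv,(5,90,100),(20,255,255))[145:190,210:270]
cs,_=cv2.findContours(m,0,2);k=max(cs,key=cv2.contourArea)
P=np.array([on_z(c,p[0]+[210,145],.006)[:2] for p in k],np.float32)
print(cv2.minEnclosingCircle(P),P.mean(0),np.ptp(P,axis=0))
# scale plate: white mask
m=cv2.inRange(hsv,(0,0,150),(179,60,255))
cs,_=cv2.findContours(m,0,2)
for k in cs:
    if cv2.contourArea(k)>300:
        print(cv2.boundingRect(k),[np.round(on_z(c,p,.061)[:2],3).tolist() for p in cv2.boxPoints(cv2.minAreaRect(k))])
E
```

```text
((0.43301400542259216, -0.3461490571498871), 0.07276958972215652) [ 0.43036857 -0.34968933] [0.14379647 0.14181462]
(355, 337, 85, 55) [[0.964, 0.204], [0.89, 0.209], [0.891, 0.428], [0.963, 0.415]]
(193, 203, 23, 20) [[0.648, -0.403], [0.628, -0.336], [0.69, -0.306], [0.71, -0.372]]
(0, 198, 450, 202) [[0.815, -1.021], [0.394, 0.378], [0.97, 0.45], [1.296, -0.608]]
(253, 158, 96, 93) [[0.648, -0.203], [0.357, -0.192], [0.422, 0.055], [0.692, 0.019]]
(210, 34, 38, 27) [[-0.005, -0.659], [-0.157, -0.724], [-0.184, -0.565], [-0.032, -0.509]]
(179, 4, 31, 45) [[-0.087, -0.884], [-0.348, -0.855], [-0.277, -0.76], [-0.029, -0.794]]
(574, 0, 66, 39) [[-0.739, 0.799], [-0.994, 0.85], [-0.914, 1.151], [-0.674, 1.082]]
```

View pics/z.png

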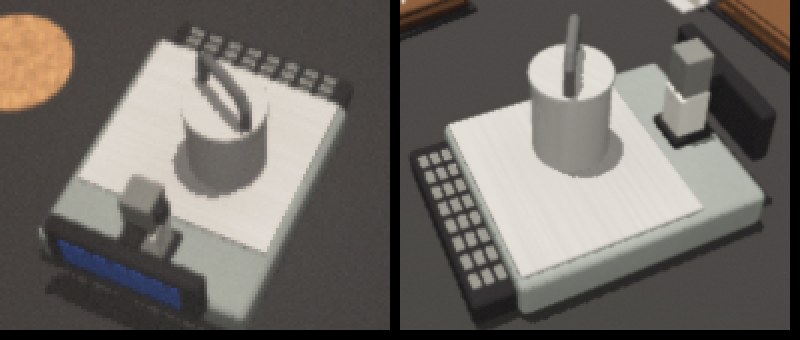

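Both crops show the plate corners, the canister lid with the arch over it, and the grip block's top face (scene crop about (143,194), side crop about (691,52)). I cast these and cross-check against the given sizes.

```bash
python3 - <<'E'
from h import *
import pickle
D=pickle.load(open("c0.pkl","rb"));A=D["scene"];B=D["side"]
a=lambda x,y:(x/3+235-1/3,y/3+145-1/3)
b=lambda x,y:((x-400)/2+235-.25,y/2+175-.25)
T=[on_z(A,a(*p),.061)[:2] for p in[(163,40),(343,103),(268,250),(77,178)]]
S=[on_z(B,b(*p),.061)[:2] for p in[(448,123),(522,273),(702,210)]]
print("plate scene",np.round(T,4).tolist(),"side",np.round(S,4).tolist())
x=(T[3]-T[0]+T[2]-T[1]);print("yaw",np.arctan2(x[1],x[0]),"len",np.linalg.norm(x)/2,np.linalg.norm(T[1]-T[0]),np.linalg.norm(T[2]-T[3]),"centre",np.mean(T,axis=0))
x=S[2]-S[1];print("yaw side",np.arctan2(x[1],x[0]),np.linalg.norm(x),np.linalg.norm(S[1]-S[0]),"centre",(S[0]+S[2])/2)
print("grip",on_z(A,a(143,194),.172),on_z(B,b(691,52),.172),two(A,a(143,194),B,b(691,52)))
print("lid side",on_z(B,b(571,75),.167))
e=[on_z(A,a(*p),.211)[:2] for p in[(200,57),(245,100)]];print("bar scene",e,np.mean(e,axis=0),np.linalg.norm(e[0]-e[1]))
e=[on_z(B,b(*p),.211)[:2] for p in[(574,18),(571,48)]];print("bar side",e,np.mean(e,axis=0))
# edges of body for cylinder: rays at left/right silhouettes
for n,c,f,L in[("scene",A,a,((182,110),(268,110))),("side",B,b,((529,120),(612,120)))]:
    o,d1=ray(c,f(*L[0]));_,d2=ray(c,f(*L[1]));d=(d1/np.linalg.norm(d1)+d2/np.linalg.norm(d2));print(n,o[:2],np.arctan2(d[1],d[0]))
E
```

```text
plate scene [[0.3909, -0.1685], [0.4156, 0.051], [0.6124, 0.0236], [0.5895, -0.1951]] side [[0.4199, 0.0486], [0.3928, -0.1683], [0.5847, -0.1994]]
yaw -0.13553719103519415 len 0.19952845467932537 0.22085542735792696 0.2199638746319178 centre [ 0.50208656 -0.07226769]
yaw side -0.16072387391340548 0.19433394512396976 0.21855173433109823 centre [ 0.50229677 -0.07541457]
grip [ 0.64277607 -0.08973901  0.172     ] [ 0.63918955 -0.09501285  0.172     ] (array([ 0.64168205, -0.09129287,  0.168635  ]), np.float64(0.0016536559058294995))
lid side [ 0.51620254 -0.05597907  0.167     ]
bar scene [array([ 0.50346179, -0.07782848]), array([ 0.53876441, -0.02119851])] [ 0.5211131  -0.04951349] 0.06673251085481398
bar side [array([ 0.53799647, -0.02592498]), array([ 0.50968144, -0.06500644])] [ 0.52383896 -0.04546571]
scene [1.09587461 0.16893155] -2.7798203913306416
side [ 0.19396416 -0.55028789] 0.9923027785521678
```

Measurements agree across views: grip (0.642,-0.092), canister (0.522,-0.048) with handle direction ~1.0 rad, mat (0.432,-0.348). The plate measures 0.200 x 0.220, as given. Hovering over the handle.

The manual's scale: shifts go in shares of 50 cm and turns go in shares of 2 rad. Converting my numbers, -0.49 m / 0.5 = -0.98, -0.22 m / 0.5 = -0.44, 0.15 rad / 2 = 0.075.

>>> jog_arm(plan={"sx": [-0.1,-0.2,-0.28,-0.36,-0.44,-0.52,-0.6,-0.68,-0.76,-0.84,-0.92,-0.98],"sy": [-0.09,-0.18,-0.26,-0.34,-0.41,-0.48,-0.56,-0.63,-0.7,-0.78,-0.86,-0.91],"sz": [-0.04,-0.08,-0.112,-0.112,-0.112,-0.112,-0.112,-0.112,-0.112,-0.112,-0.112,-0.112],"spin": [0.075,0.15,0.22,0.29,0.36,0.43,0.5,0.57,0.64,0.715,0.79,0.85],"finger_gap": [0.087,0.087,0.087,0.087,0.087,0.087,0.087,0.087,0.087,0.087,0.087,0.087]})

```text
time: 1.3
ee_pos: [0.4865, 0.033, 0.3004]
eef_rot: [0.869, 0.496, 0.0, -0.0]
ft_force: [0.6, 0.8, -0.4]
width: 0.0871
grip_force: 0.0
```

```bash
cat >> h.py <<'E'
def delta(p,ang):
    from scipy.spatial.transform import Rotation as R
    s=r.read_state();M=R.from_quat(s["eef_rot"]).as_matrix()
    d=M.T@(np.array(p)-s["ee_pos"]);y=np.arctan2(M[1,1],M[0,1]);t=-(ang-y)
    print("delta",np.round(d,4),"turn",round((t+np.pi)%(2*np.pi)-np.pi,3),"now",np.round(s["ee_pos"],4),"yang",round(y,3),"tilt",np.round(M[:,2],3),"q",np.round(s["joint_positions"],2),"w",round(s["width"],4),"F",np.round(s["ft_force"],1),"g",s["grip_force"],"t",s["time"])
E
python3 - <<'E'
from h import *
delta((.522,-.048,.30),-.57)
E
```

```text
delta [-0.0516  0.0718  0.0004] turn 0.036 now [0.4865 0.033  0.3004] yang -0.534 tilt [ 0.  0. -1.] q [-0.65 -0.02  0.48  1.75  0.01  1.41 -0.7 ] w 0.0871 F [ 0.6  0.8 -0.4] g 0.0 t 1.3
```

>>> jog_arm(plan={"sx": [0,0,0],"sy": [0,0,0],"sz": [0,0,0],"spin": [0,0,0],"finger_gap": [0.087,0.087,0.087]}, quiet=true)

```text
ok
```

```bash
python3 - <<'E'
from h import *
delta((.522,-.048,.30),-.57)
c=r.camera("wrist");cv2.imwrite("pics/w1.png",c["img"][:,:,::-1])
for p in[(.522,-.048,.211),(.642,-.092,.172)]:print(proj(c,p))
E
```

```text
delta [-0.0548  0.0735  0.0001] turn 0.044 now [0.4859 0.0362 0.3001] yang -0.526 tilt [-0.001  0.    -1.   ] q [-0.65 -0.02  0.48  1.75  0.01  1.41 -0.7 ] w 0.0868 F [-0.4  0.3  0.4] g 0.0 t 1.6
[410.20990706 278.73189274]
[537.06195163 232.59314294]
```

View pics/w1.png

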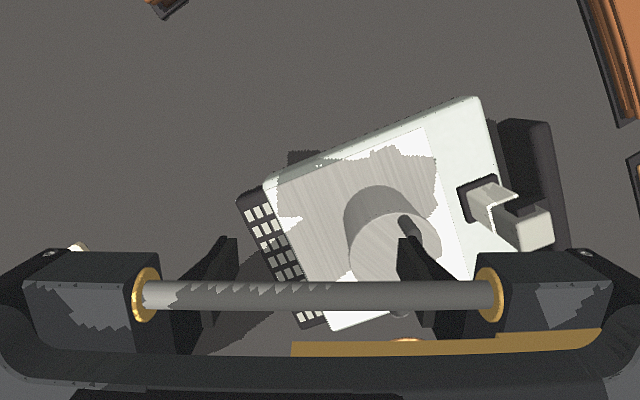

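Wrist view: the upper end of the handle shows at about (410,228) and the grip block's top at about (533,232), consistent with the projections (410,279 for the bar middle, 537,233 for the grip). I centre over the handle and look again.

In the tool's units: 0.0735 m / 0.5 = 0.147, -0.055 m / 0.5 = -0.11, 0.044 rad / 2 = 0.022.

>>> jog_arm(plan={"sx": [-0.04,-0.08,-0.11,-0.11,-0.11],"sy": [0.06,0.11,0.147,0.147,0.147],"sz": [0,0,0,0,0],"spin": [0.022,0.022,0.022,0.022,0.022],"finger_gap": [0.087,0.087,0.087,0.087,0.087]}, quiet=true)

```text
ok
```

```bash
python3 - <<'E'
from h import *
delta((.522,-.048,.214),-.57)
c=r.camera("wrist");cv2.imwrite("pics/w2.png",cv2.resize(c["img"][100:400,160:480,::-1],None,fx=2,fy=2,interpolation=3))
u=np.array([np.cos(1.0),np.sin(1.0),0])
for k in(-.026,0,.026):print((proj(c,np.array([.522,-.048,.211])+k*u)-[160,100])*2)
print((proj(c,(.642,-.092,.172))-[160,100])*2)
E
```

```text
delta [ 0.0003 -0.0001  0.0862] turn -0.001 now [ 0.522  -0.0483  0.3002] yang -0.571 tilt [-0.001  0.    -1.   ] q [-0.55  0.07  0.59  1.67 -0.04  1.41 -0.52] w 0.0867 F [ 0.7  0.6 -0.1] g 0.0 t 2.15
[314.18045972 291.12455805]
[314.17872049 226.44396008]
[314.17728652 157.40966875]
[612.95360894 132.12776879]
```

View pics/w2.png

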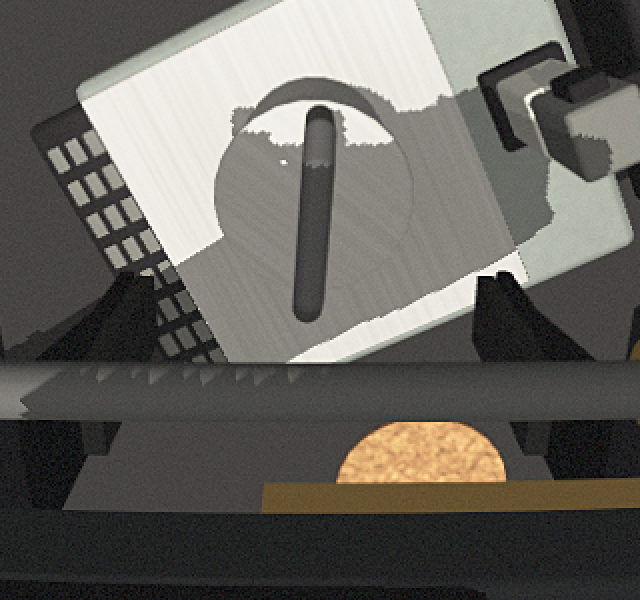

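The wrist crop shows the bar from (319,112) to (307,312), centred on the predicted x=314 but turned about 0.06 rad, so I add that turn. Descending and gripping.

In the tool's units: 0.088 m / 0.5 = 0.176, 0.06 m / 0.5 = 0.12, 0.06 rad / 2 = 0.03.

>>> jog_arm(plan={"sx": [0,0,0,0,0,0],"sy": [0,0,0,0,0,0],"sz": [0.06,0.12,0.16,0.176,0.176,0.176],"spin": [0.03,0.03,0.03,0.03,0.03,0.03],"finger_gap": [0.087,0.087,0.087,0.087,0.087,0.087]}, grip_force=40)

```text
time: 2.8
ee_pos: [0.5226, -0.0489, 0.2135]
eef_rot: [0.892, 0.453, 0.001, 0.0]
ft_force: [0.4, 1.0, 0.5]
width: 0.087
grip_force: 0.0
```

>>> jog_arm(plan={"sx": [0,0,0,0,0,0,0,0],"sy": [0,0,0,0,0,0,0,0],"sz": [0,0,0,0,0,0,0,0],"spin": [0,0,0,0,0,0,0,0],"finger_gap": [0,0,0,0,0,0,0,0]}, grip_force=40)

```text
time: 3.6
ee_pos: [0.5221, -0.0495, 0.2124]
eef_rot: [0.892, 0.452, -0.0, -0.0]
ft_force: [0.1, -0.6, -0.0]
width: 0.031
grip_force: 0.0
```

```bash
python3 - <<'E'
from h import *
delta((.432,-.348,.31),-.63)
E
```

```text
delta [-0.294   0.1037 -0.0976] turn -0.002 now [ 0.5221 -0.0495  0.2124] yang -0.632 tilt [-0.  0. -1.] q [-0.53  0.13  0.59  1.8  -0.08  1.23 -0.55] w 0.031 F [ 0.1 -0.6 -0. ] g 0.0 t 3.6
```

Fingers are still closing. Finish closing, then lift.

>>> jog_arm(plan={"sx": [0,0,0,0,0,0],"sy": [0,0,0,0,0,0],"sz": [0,0,0,0,0,0],"spin": [0,0,0,0,0,0],"finger_gap": [0,0,0,0,0,0]}, grip_force=40)

```text
time: 4.2
ee_pos: [0.522, -0.0494, 0.2123]
eef_rot: [0.892, 0.452, -0.0, -0.0]
ft_force: [-0.8, 0.0, -0.9]
width: 0.0101
grip_force: 40.0
```

>>> jog_arm(plan={"sx": [0,0,0,0,0,0,0],"sy": [0,0,0,0,0,0,0],"sz": [-0.02,-0.05,-0.08,-0.12,-0.14,-0.14,-0.14],"spin": [0,0,0,0,0,0,0],"finger_gap": [0,0,0,0,0,0,0]}, grip_force=40)

```text
time: 4.9
ee_pos: [0.5219, -0.0495, 0.2818]
eef_rot: [0.892, 0.452, -0.0, -0.0]
ft_force: [-0.2, 0.1, -6.5]
width: 0.0104
grip_force: 40.0
```

```bash
python3 - <<'E'
from h import *
delta((.432,-.348,.285),-.63)
c=r.camera("side");cv2.imwrite("pics/s2.png",cv2.resize(c["img"][100:350,180:500,::-1],None,fx=2,fy=2))
E
```

```text
delta [-0.294   0.1038 -0.0031] turn -0.002 now [ 0.5219 -0.0495  0.2818] yang -0.632 tilt [-0.001 -0.    -1.   ] q [-0.55  0.08  0.59  1.7  -0.05  1.38 -0.58] w 0.0104 F [-0.2  0.1 -6.5] g 40.00524312257767 t 4.9
```

View pics/s2.png

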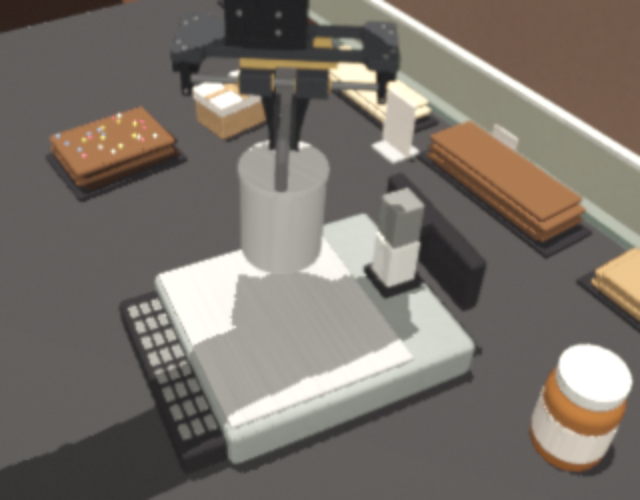

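The side crop shows the canister hanging upright at (283,205), clear of the plate. Carrying it to above the mat.

In the tool's units: -0.294 m / 0.5 = -0.588, -0.287 m / 0.5 = -0.574.

>>> jog_arm(plan={"sx": [-0.02,-0.06,-0.12,-0.18,-0.24,-0.3,-0.36,-0.42,-0.48,-0.54,-0.574,-0.588],"sy": [0.007,0.021,0.042,0.064,0.084,0.106,0.127,0.148,0.169,0.19,0.202,0.208],"sz": [0,0,0,0,0,0,0,0,0,0,0,0],"spin": [0,0,0,0,0,0,0,0,0,0,0,0],"finger_gap": [0,0,0,0,0,0,0,0,0,0,0,0]})

```text
time: 6.15
ee_pos: [0.4302, -0.3507, 0.282]
eef_rot: [0.893, 0.451, -0.001, 0.0]
ft_force: [-0.3, -0.7, -5.2]
width: 0.01
grip_force: 40.0
```

>>> jog_arm(plan={"sx": [0,0,0,0,0],"sy": [0,0,0,0,0],"sz": [0,0,0,0,0],"spin": [0,0,0,0,0],"finger_gap": [0,0,0,0,0]})

```text
time: 6.65
ee_pos: [0.4327, -0.3475, 0.2824]
eef_rot: [0.892, 0.453, 0.0, -0.0]
ft_force: [-0.9, -0.4, -4.8]
width: 0.0104
grip_force: 40.0
```

```bash
python3 - <<'E'
from h import *
delta((.432,-.348,.157),-.63)
c=r.camera("scene");cv2.imwrite("pics/s3.png",cv2.resize(c["img"][90:240,150:350,::-1],None,fx=4,fy=4,interpolation=3))
for z in(.075,.13,.18,.236):print(z,(proj(c,(.432,-.348,z))-[150,90])*4)
E
```

```text
delta [-0.0008 -0.0003  0.1254] turn -0.001 now [ 0.4327 -0.3475  0.2824] yang -0.631 tilt [ 0.  0. -1.] q [-0.15  0.19  0.86  1.63 -0.15  1.39  0.1 ] w 0.0104 F [-0.9 -0.4 -4.8] g 40.004558712244034 t 6.65
0.075 [341.00155305 250.74684006]
0.13 [327.29821467 209.46353246]
0.18 [313.89982527 169.07411008]
0.236 [297.7032426  120.21661729]
```

View pics/s3.png

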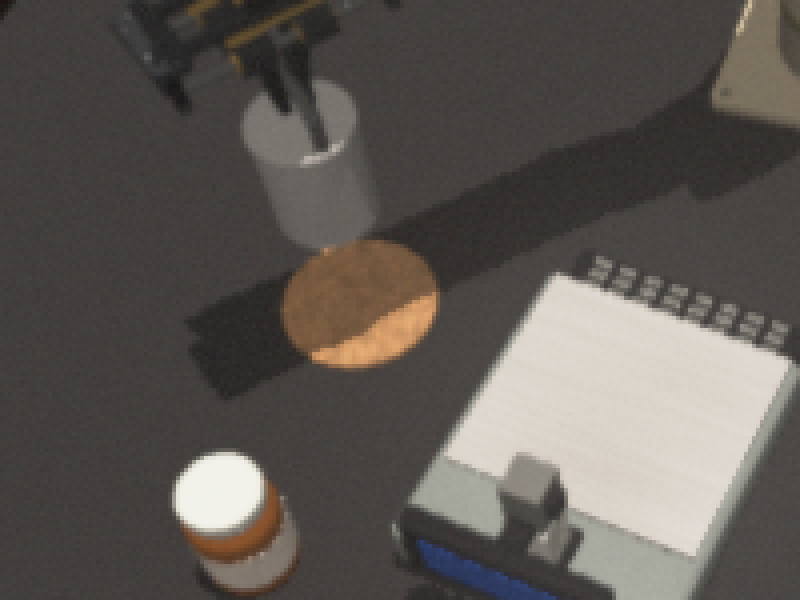

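The canister's lid centre sits at crop (300,123), against a projected (298,120) over the mat's centre, so it is well aligned. Lowering.

In the tool's units: 0.122 m / 0.5 = 0.244, 0.12 m / 0.5 = 0.24.

>>> jog_arm(plan={"sx": [0,0,0,0,0,0,0,0,0,0],"sy": [0,0,0,0,0,0,0,0,0,0],"sz": [0.04,0.09,0.14,0.18,0.21,0.226,0.234,0.24,0.244,0.244],"spin": [0,0,0,0,0,0,0,0,0,0],"finger_gap": [0,0,0,0,0,0,0,0,0,0]})

```text
time: 7.7
ee_pos: [0.4325, -0.3482, 0.1607]
eef_rot: [0.892, 0.452, 0.0, 0.0]
ft_force: [0.5, -0.2, -6.6]
width: 0.0102
grip_force: 40.0
```

>>> jog_arm(plan={"sx": [0,0,0,0,0,0],"sy": [0,0,0,0,0,0],"sz": [0.002,0.004,0.006,0.007,0.007,0.007],"spin": [0,0,0,0,0,0],"finger_gap": [0,0,0,0,0,0]})

```text
time: 8.3
ee_pos: [0.4326, -0.3482, 0.1573]
eef_rot: [0.892, 0.452, 0.0, 0.0]
ft_force: [-0.2, 0.8, -0.1]
width: 0.0106
grip_force: 40.0
```

Load has moved to the mat (0 N at the wrist). Opening, then rising.

>>> jog_arm(plan={"sx": [0,0,0,0,0,0,0,0,0,0],"sy": [0,0,0,0,0,0,0,0,0,0],"sz": [0,0,0,0,0,0,0,0,0,0],"spin": [0,0,0,0,0,0,0,0,0,0],"finger_gap": [0.03,0.06,0.07,0.07,0.07,0.07,0.07,0.07,0.07,0.07]})

```text
time: 9.3
ee_pos: [0.4323, -0.3481, 0.1569]
eef_rot: [0.892, 0.452, 0.0, -0.0]
ft_force: [0.1, -0.4, -0.3]
width: 0.0696
grip_force: 0.0
```

>>> jog_arm(plan={"sx": [0,0,0,0,0,0,0],"sy": [0,0,0,0,0,0,0],"sz": [-0.02,-0.06,-0.12,-0.18,-0.2,-0.2,-0.2],"spin": [0,0,0,0,0,0,0],"finger_gap": [0.07,0.07,0.07,0.07,0.07,0.07,0.07]})

```text
time: 10.0
ee_pos: [0.4321, -0.3478, 0.2562]
eef_rot: [0.892, 0.452, -0.0, -0.0]
ft_force: [0.1, 0.3, -0.4]
width: 0.0699
grip_force: 0.0
```

```bash
python3 - <<'E'
from h import *
delta((.642,-.092,.257),1.44)
delta((.642,-.092,.257),-1.70)
c=r.camera("scene");cv2.imwrite("pics/s4.png",cv2.resize(c["img"][100:250,180:380,::-1],None,fx=4,fy=4,interpolation=3))
print((proj(c,(.432,-.348,.112))-[180,100])*4,(proj(c,(.642,-.092,.172))-[180,100])*4)
E
```

```text
delta [ 0.3304  0.0182 -0.0008] turn -2.072 now [ 0.4321 -0.3478  0.2562] yang -0.632 tilt [-0.001  0.001 -1.   ] q [-0.14  0.21  0.86  1.67 -0.16  1.34  0.11] w 0.0699 F [ 0.1  0.3 -0.4] g 0.0 t 10.0
delta [ 0.3304  0.0182 -0.0008] turn 1.068 now [ 0.4321 -0.3478  0.2562] yang -0.632 tilt [-0.001  0.001 -1.   ] q [-0.14  0.21  0.86  1.67 -0.16  1.34  0.11] w 0.0699 F [ 0.1  0.3 -0.4] g 0.0 t 10.0
[211.89678852 183.32026369] [406.69157911 435.60389539]
```

View pics/s4.png

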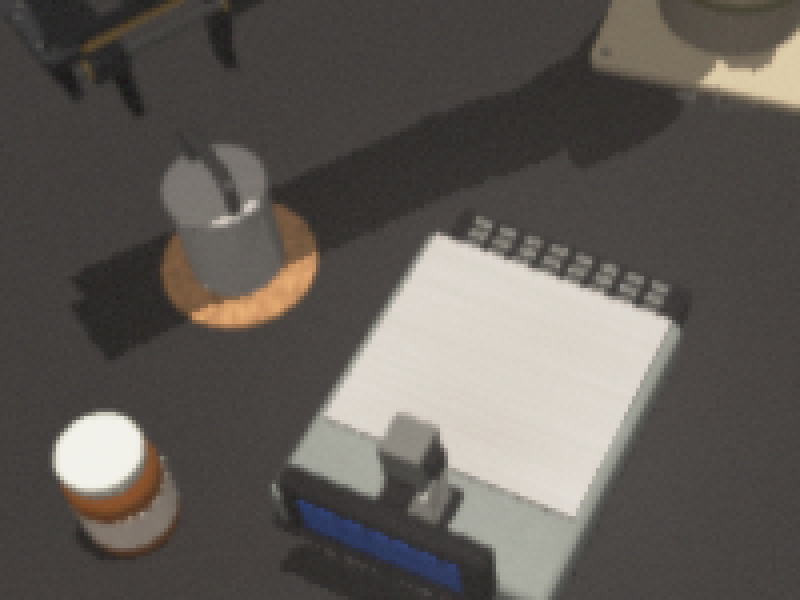

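The canister stands inside the mat; the lid centre is at (214,185), against (212,183) expected. The grip's top is at about (411,437), matching the prediction. Moving above the grip.

In the tool's units: 0.33 m / 0.5 = 0.66, 0.05 m / 0.5 = 0.1, 1.068 rad / 2 = 0.534.

>>> jog_arm(plan={"sx": [0.04,0.1,0.16,0.23,0.3,0.37,0.44,0.51,0.57,0.62,0.65,0.66],"sy": [0.002,0.006,0.01,0.014,0.018,0.022,0.026,0.03,0.032,0.034,0.036,0.036],"sz": [0,0,0,0,0,0,0,0,0,0,0,0],"spin": [0.04,0.09,0.14,0.19,0.245,0.3,0.355,0.41,0.46,0.5,0.525,0.534],"finger_gap": [0.075,0.075,0.075,0.075,0.075,0.075,0.075,0.075,0.075,0.075,0.075,0.075]}, quiet=true)

```text
ok
```

>>> jog_arm(plan={"sx": [0,0,0],"sy": [0,0,0],"sz": [0,0,0],"spin": [0,0,0],"finger_gap": [0.075,0.075,0.075]})

```text
time: 11.55
ee_pos: [0.6411, -0.0939, 0.257]
eef_rot: [0.998, -0.065, -0.0, -0.0]
ft_force: [-0.0, -0.4, 0.2]
width: 0.075
grip_force: 0.0
```

```bash
python3 - <<'E'
from h import *
delta((.642,-.092,.153),-1.70)
c=r.camera("wrist");cv2.imwrite("pics/w3.png",cv2.resize(c["img"][60:400,120:520,::-1],None,fx=2,fy=1.76,interpolation=3))
f=lambda p:(proj(c,p)-[120,60])*[2,1.76]
ex=np.array([np.cos(.13),-np.sin(.13),0]);ey=np.array([np.sin(.13),np.cos(.13),0])
g=np.array([.642,-.092,.172])
for a,b in((0,0),(1,1),(1,-1),(-1,-1),(-1,1)):print(a,b,f(g+.017*(a*ex+b*ey)))
E
```

```text
delta [ 0.0006 -0.0019  0.104 ] turn -0.001 now [ 0.6411 -0.0939  0.257 ] yang -1.701 tilt [-0.  0. -1.] q [-0.54  0.48  0.87  1.41 -0.37  1.41 -1.36] w 0.075 F [-0.  -0.4  0.2] g 0.0 t 11.55
0 0 [388.01813219 272.98490917]
1 1 [339.74982439 233.10818897]
1 -1 [435.98333651 233.05971965]
-1 -1 [434.27034963 311.1533158 ]
-1 1 [342.08357642 311.19134402]
```

View pics/w3.png

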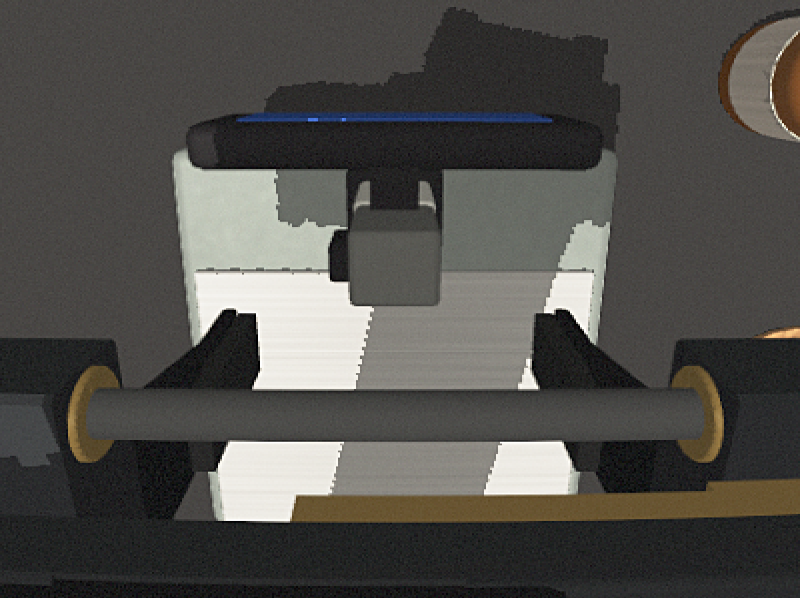

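The wrist crop shows the grip's top face at x 349–440, y 232–305 and the button at (340,255) on its left. The block is centred under the jaws to about 1 mm, with the button on the finger line. Descend and squeeze.

In the tool's units: 0.104 m / 0.5 = 0.208, 0.001 m / 0.5 = 0.002.

>>> jog_arm(plan={"sx": [0.002,0.002,0.002,0.002,0.002,0.002,0.002],"sy": [0,0,0,0,0,0,0],"sz": [0.06,0.12,0.17,0.2,0.208,0.208,0.208],"spin": [0,0,0,0,0,0,0],"finger_gap": [0.075,0.075,0.075,0.075,0.075,0.075,0.075]})

```text
time: 12.3
ee_pos: [0.6434, -0.093, 0.1543]
eef_rot: [0.998, -0.065, 0.001, -0.0]
ft_force: [1.0, 0.5, 0.7]
width: 0.0749
grip_force: 0.0
```

>>> jog_arm(plan={"sx": [0,0,0,0,0,0,0,0,0,0,0],"sy": [0,0,0,0,0,0,0,0,0,0,0],"sz": [0,0,0,0,0,0,0,0,0,0,0],"spin": [0,0,0,0,0,0,0,0,0,0,0],"finger_gap": [0.02,0.02,0.02,0.02,0.02,0.02,0.02,0.02,0.02,0.02,0.02]}, grip_force=40)

```text
time: 13.4
ee_pos: [0.6428, -0.0928, 0.153]
eef_rot: [0.998, -0.065, 0.0, 0.0]
ft_force: [1.1, -1.5, 1.7]
width: 0.0352
grip_force: 40.0
```

The 35 mm width means the button is pressed. Pulling up.

In the tool's units: -0.065 m / 0.5 = -0.13, -0.058 m / 0.5 = -0.116.

>>> jog_arm(plan={"sx": [0,0,0,0,0,0,0,0],"sy": [0,0,0,0,0,0,0,0],"sz": [-0.01,-0.03,-0.06,-0.09,-0.116,-0.13,-0.13,-0.13],"spin": [0,0,0,0,0,0,0,0],"finger_gap": [0.02,0.02,0.02,0.02,0.02,0.02,0.02,0.02]}, grip_force=40)

```text
time: 14.2
ee_pos: [0.6427, -0.0927, 0.2177]
eef_rot: [0.998, -0.065, -0.0, 0.0]
ft_force: [1.9, -2.1, -5.5]
width: 0.0351
grip_force: 40.0
```

>>> jog_arm(plan={"sx": [0,0,0,0,0,0,0,0,0],"sy": [0,0,0,0,0,0,0,0,0],"sz": [-0.02,-0.04,-0.06,-0.08,-0.1,-0.116,-0.126,-0.126,-0.126],"spin": [0,0,0,0,0,0,0,0,0],"finger_gap": [0.02,0.02,0.02,0.02,0.02,0.02,0.02,0.02,0.02]}, grip_force=40)

```text
time: 15.1
ee_pos: [0.6427, -0.0927, 0.2811]
eef_rot: [0.998, -0.065, -0.0, -0.0]
ft_force: [1.0, -2.0, -4.7]
width: 0.0355
grip_force: 40.0
```

Raised 0.128. Feeling for the second stop.

In the tool's units: -0.003 m / 0.5 = -0.006, -0.002 m / 0.5 = -0.004.

>>> jog_arm(plan={"sx": [0,0,0,0,0],"sy": [0,0,0,0,0],"sz": [-0.002,-0.004,-0.006,-0.006,-0.006],"spin": [0,0,0,0,0],"finger_gap": [0.02,0.02,0.02,0.02,0.02]}, grip_force=40)

```text
time: 15.6
ee_pos: [0.6426, -0.0926, 0.2832]
eef_rot: [0.998, -0.065, -0.0, 0.0]
ft_force: [3.6, -2.5, -14.3]
width: 0.0353
grip_force: 40.0
```

```bash
python3 - <<'E'
from h import *
delta((.642,-.092,.283),-1.70)
a=r.camera("scene");b=r.camera("side")
i=np.zeros((560,800,3),np.uint8);i[:560,:395]=cv2.resize(a["img"][80:290,190:338],(395,560));i[:560,400:795]=cv2.resize(b["img"][60:340,250:447],(395,560))
cv2.imwrite("pics/f.png",i[:,:,::-1])
E
```

```text
delta [-0.0007 -0.0006  0.0002] turn -0.0 now [ 0.6426 -0.0926  0.2832] yang -1.7 tilt [-0.001 -0.    -1.   ] q [-0.53  0.48  0.88  1.37 -0.36  1.47 -1.37] w 0.0353 F [  3.6  -2.5 -14.3] g 39.98939471784979 t 15.6
```

View pics/f.png

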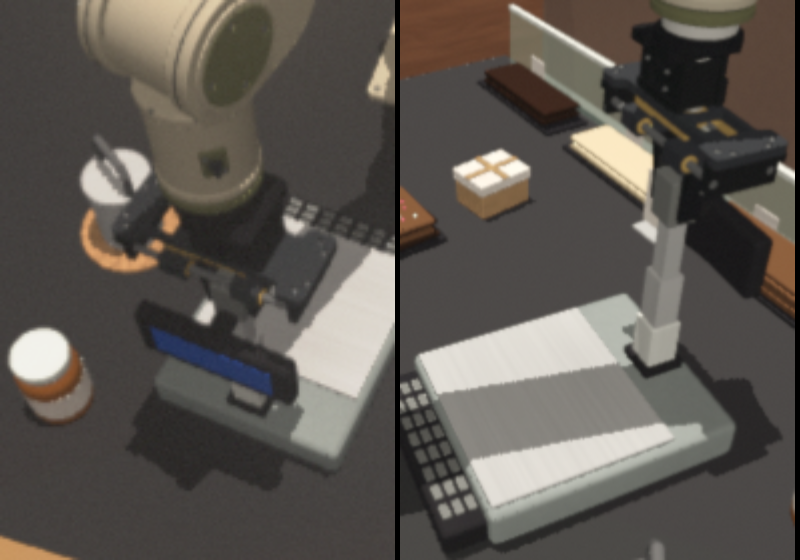

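The side crop shows both mast sections out, at (668,240) and (662,300). The scene crop shows the canister upright on the mat at (118,200). The display is up 0.130 m and the steady 14 N pull confirms the stop, so I hand in.

```bash
python3 -c "
from bench import r
print(r.close_job())"
```

```text
the job is handed in; nothing more can be done
None
```

I set the canister upright on the cork mat and let go of it. The display is held at the second stop, raised 0.130 m with 40 N grip, and the job was handed in at about 16 s; the hand-in call returned no verdict.

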